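# Stop test on the archive conveyor's control box

### The arm

A 7-joint arm with a two-finger parallel gripper is mounted at the origin on the work surface. World frame = base frame: x ahead of the robot, y to its left, z up, the work surface at z = 0. Lengths are in m, angles in rad, forces in N, time in s.
With the tool pointing down it reaches from about 0.425 to 0.825 m from the base axis. Payload 3.6 kg.
Tool frame: the origin (TCP) lies at the very end of the fingers, on their centre line; the grasp point (between the pads) lies 19 mm behind it; z points along the fingers, y is the direction in which the jaws open and shut (so a half turn about z gives the same grasp; the last joint's range is limited). The gripper opens to 93 mm and grips with 3 to 60 N. Pads are 15 mm wide; open, the fingers measure 128 mm over their backs; the gripper's body (75 mm by 188 mm) begins 65 mm behind the grasp point.
Start: joints at [1.157, 0.615, -0.013, 1.423, 0.008, 1.103, -0.04], TCP at [0.246, -0.602, 0.219] pointing down, gripper open.
Joint ranges: [-3.12, 3.12], [-0.3, 2.06], [-1.34, 1.32], [0.26, 2.42], [-1.36, 4.5], [0.01, 1.98], [-2.84, 2.84]. Speed limits (rad/s): [2.79, 2.79, 3.14, 3.14, 3.14, 3.14, 3.14].

### API

Orientations are given as a unit quaternion [w, x, y, z].
In Python, from workcell import manip gives the robot as it stands.
- The arm moves only by the tool play_rows, never from a script. Its argument "plan" is text: rows parted by semicolons, each of 5 numbers parted by spaces: the shift along the tool's x, y, z in mm, then the turn about the tool's z in degrees, then the opening, from -1 (shut) to 1 (fully open), so that 0 is half open. A call has 1 to 5 rows; each row shifts and turns the commanded pose from where the row before left it, along the tool's axes as they then stand; what a row does not reach is not made up. A row lasts 1/12 s, in which the tool goes at most 41.7 mm and 7.16 degrees, less where a joint would pass 70% of its speed; a pose out of reach is approached as far as the arm can. A call is refused whole if a number of a shift passes 41.7 or a number of a turn 7.16, either way. A call with a gripper value outside its range is refused whole. The fingers move at their own pace and stop on an object; "grip_force" is the grip in N (left out, the last holds). Time passes only in rows, so rows that do not move let the fingers close. It gives the time, the measured TCP pose, the force and the opening at its end, in the units of the state.
- manip.read_state(): the state, without advancing time (a new reading comes with each control period).
- manip.grab_frame(name): name is "scene" or "top"; returns a dict with "pixels" (480x640x3 uint8, red, green, blue), "K" (3x3 intrinsics, pixels), "R" (3x3) and "t" (3): a world point X has camera coordinates R X + t. Camera axes: x right, y down, z forward; pixel columns grow to the right and rows downward; lengths in m; the calibration is good to about 2 mm. A picture is of the moment at which its call begins. There is no depth.
- manip.close_job(): hands the job in, once; it reports no verdict.
Trained networks look in a picture, given as the dict that the camera call returned (one of the last four; its "shot" number tells which), for a name from the list of things; names that differ only in an ending like _2 or _b are one class to them, and where a whole thing is asked for, a point or a joint stands for the part that bears it (a point fixed in the world has none). Each returns a list of dicts, best first, with "p" (0 to 1); they miss things now and then, are a little off and sometimes report something else, mostly with a low value. They report only what shows in the picture. A call takes as long as a camera call.
- manip.silhouettes(picture, label): "mask" (480x640 bool, what is visible of it) and "xy" ([column, row] in pixels, amid what is visible of it).
- manip.tip_of(picture, label): "xy" ([column, row] in pixels: a listed point, or the origin of a listed thing).
The state is a dict: "time": time; "joints": joint angles; "dq": joint speeds; "joint_torque": joint torques, N m; "eef_pos": TCP position; "tool_rot": TCP orientation; "contact_force": force on the tool from outside, world axes, zero at the start; "ft_torque": the same for the moment, N m; "finger_gap": opening from 0.0 (shut) to 1.0 (fully open).
Only numpy, scipy, OpenCV 4.12 (cv2) and the standard library are available. Lean on these libraries where they do the work, as an engineer would, in place of code of your own. Each camera call takes 0.05 s, during which the arm holds its last target. There are 200 camera calls.

### The job

Do the stop test on the file conveyor's control box, touching it with the fingers only (nothing needs gripping or lifting): push the red mushroom stop fully in and take the finger off, so that it stays in by itself; then turn its head clockwise, as its arrows show, until it springs back out; then press the blue reset button fully in and let it go. Do not press the green start button or force anything, and leave the mug, stapler, date stamp and file where they are.

Things in the scene. Friction and masses are not known exactly. Their poses are not given: they have to be found in the camera images.
- station: grey control box 120 x 290 mm (x by y), 70 mm high, on a 140 x 310 x 6 mm plate, fixed, lid level. Origin: centre of its underside, on the desk; z up. Red stop centred 85 mm from it along -y; two small push-buttons 45 and 100 mm along +y, blue and green in either order. Under the stop: yellow disc (100 mm across, 1.5 mm thick), round steel bezel (40 mm across, top 12 mm above the lid).
- stop_push (a joint): how far the red mushroom stop is pushed straight down, m: 0 out, 0.010 fully in. It gives way at about 10 N, the push then gets lighter, and past 7 mm it snaps on down to 10 mm and stays there when let go (held by 4 N). Turning the head releases it: then it springs up by itself, unless something presses down on it.
- stop_turn (a joint): how far the stop's head is turned clockwise seen from above, rad: 0 at rest, 0.8 at its end stop. A light spring turns it back to 0 when let go. With the stop in, turning lifts it slowly, and it springs out at 0.35 to 0.65 rad (later if the finger rubs hard on it). Needs about 0.1 N m at most (3 N at 33 mm from the axis).
- stop_top (a point): centre of the domed top of the stop's red head, on its vertical axis; 112.5 mm above the desk when out. Hub 54 mm across with three lobes 120 degrees apart, 22 mm wide, round ends reaching 39 mm from the axis, upright flanks 14.5 mm high. Underside 18.5 mm below this point: 12 mm above the bezel when out, 2 mm when in; a fingertip fits between two lobes to push a flank. White arrows point clockwise.
- stop_lobe (a point): outer end of one of the three lobes, 39 mm from the stop's axis and 7.5 mm above the head's underside; moves with the head
- reset_button (a joint): how far the blue reset button is pushed down, m: 0 out, 0.005 fully in; 5 N fully in; springs back
- reset_button_top (a point): centre of the top of the blue reset button's cap, 26 mm across, standing 9 mm proud of its 42 mm wide, 12 mm high aluminium housing; 91 mm above the desk when out
- start_button (a joint): how far the green start button is pushed down, m: 0 out, 0.005 fully in; not to be pressed
- start_button_top (a point): centre of the top of the green start button's cap, same size as the blue one
- mug: blue ceramic mug, 80 mm across, 92 mm high, handle on its +y side; origin under its centre
- stapler: desk stapler, 150 x 36 x 58 mm, long along its x axis; origin under its centre
- date_stamp: self-inking date stamp, 36 x 66 mm foot, 91 mm high with a red knob on top; origin under its centre
- file: black lever-arch file lying flat on the desk, 318 x 283 mm and 78 mm high; origin under its centre

How it is judged:
By the outcome, as a careful person would: the job done as asked, in the order asked, and still so for the second after the job is handed in, with the robot touching nothing.
It also fails if it takes over 45 s, if anything falls off the work surface, if the arm or the gripper's body presses on something with over 40 N, if the wrist force passes 120 N, or if a joint passes its speed limit or range.

## Working session

There is one attempt and no reset: what is moved stays moved. The work goes in short steps, Python scripts to look and compute and a tool call to move; the robot and the scene stay as the last step left them, time stands still between calls to the robot, and variables do not carry over. Pictures are saved under pics/ and viewed, about 8 in all and at most 12, crops included, and the job is handed in when it is done.

Besides the shell and the picture viewer there is one more tool, called after "Request:" as name(argument=value, ...), one argument or row to a line, values as JSON. play_rows: Moves the arm, as the interface text tells. Its arguments: {"type":"object","properties":{"plan":{"type":"string"},"grip_force":{"type":"number"}},"required":["plan"]}

```bash
mkdir -p pics; cat > h.py <<'E'
from workcell import manip
import numpy as np, cv2
def ray(f,xy):
    K,R,t=(np.array(f[k]) for k in "KRt")
    d=R.T@np.linalg.inv(K)@np.array([xy[0],xy[1],1.]); return -R.T@t,d
def atz(f,xy,z):
    c,d=ray(f,xy); return c+d*(z-c[2])/d[2]
def proj(f,X):
    K,R,t=(np.array(f[k]) for k in "KRt")
    p=K@(R@np.array(X)+t); return p[:2]/p[2]
def save(f,n): cv2.imwrite("pics/"+n,np.array(f["pixels"])[:,:,::-1])
E
python3 - <<'E'
from h import *
np.set_printoptions(precision=4,suppress=True)
s=manip.read_state();print(s)
Z=dict(stop_top=.1125,stop_lobe=.1015,reset_button_top=.091,start_button_top=.091,station=0,mug=0,stapler=0,date_stamp=0,file=0)
for n in("scene","top"):
    f=manip.grab_frame(n);save(f,n+"0.png");print(n,ray(f,(320,240))[0])
    for l,z in Z.items():
        for r in manip.tip_of(f,l)[:3]: print(l,np.round(r["xy"],1),round(r["p"],2),atz(f,r["xy"],z))
E
```

```text
{'time': 0.0, 'joints': array([ 1.1565,  0.6159, -0.0126,  1.4249,  0.0081,  1.1034, -0.0404]), 'dq': array([ 0.0004,  0.0013,  0.0002, -0.0019,  0.0005,  0.0017,  0.    ]), 'joint_torque': array([  0.0015, -45.8938,   0.21  , -16.5744,  -0.061 ,   0.0204,
         0.0002]), 'eef_pos': array([ 0.2455, -0.601 ,  0.2175]), 'tool_rot': array([-0.0012,  0.9813,  0.1927, -0.0003]), 'contact_force': array([ 0.3548, -0.469 , -0.592 ]), 'ft_torque': array([ 0.0037, -0.0618,  0.0312]), 'finger_gap': 0.9981386726643775}
scene [0.8793 0.4033 0.9221]
stop_top [390.3 274.5] 0.97 [0.4973 0.0028 0.1125]
stop_lobe [372.6 290.7] 0.67 [0.542  0.0118 0.1015]
reset_button_top [431.7 336.1] 0.51 [0.4959 0.1385 0.091 ]
start_button_top [451.1 365.1] 0.69 [0.4997 0.1994 0.091 ]
station [405.8 344.4] 0.75 [0.5097 0.0995 0.    ]
mug [317.6 348.7] 0.94 [0.6672 0.0239 0.    ]
stapler [453.6 301.7] 0.85 [0.3659 0.0676 0.    ]
stapler [372.7 290.6] 0.63 [ 0.5    -0.0367 -0.    ]
date_stamp [378.7 419.3] 0.79 [0.6368 0.1967 0.    ]
file [290.5 140.1] 0.96 [ 0.438  -0.5451  0.    ]
top [ 0.5067 -0.1686  1.2725]
stop_lobe [228.1 224.9] 0.62 [0.5438 0.0144 0.1015]
reset_button_top [170.8 243.1] 0.47 [0.5052 0.1355 0.091 ]
start_button_top [147.7 249. ] 0.47 [0.4925 0.1837 0.091 ]
station [201.8 243.3] 0.71 [0.5052 0.089  0.    ]
station [234.1 164.1] 0.34 [0.6845 0.0183 0.    ]
mug [231.4 166.1] 0.81 [0.6799 0.0244 0.    ]
stapler [212.4 309. ] 0.94 [0.3582 0.0633 0.    ]
date_stamp [153.  184.5] 0.73 [0.637  0.2011 0.    ]
file [484.7 271.4] 0.77 [ 0.4472 -0.5457  0.    ]
```

```bash
python3 - <<'E'
import cv2
a=cv2.imread("pics/scene0.png");b=cv2.imread("pics/top0.png")
a=cv2.resize(a[220:420,280:520],None,fx=2.5,fy=2.5,interpolation=2)   #600x500
b=cv2.resize(b[140:330,110:290],None,fx=3,fy=3,interpolation=2)
cv2.imwrite("pics/a.png",a);cv2.imwrite("pics/b.png",b)
E
```

```text
(no output)
```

View pics/a.png

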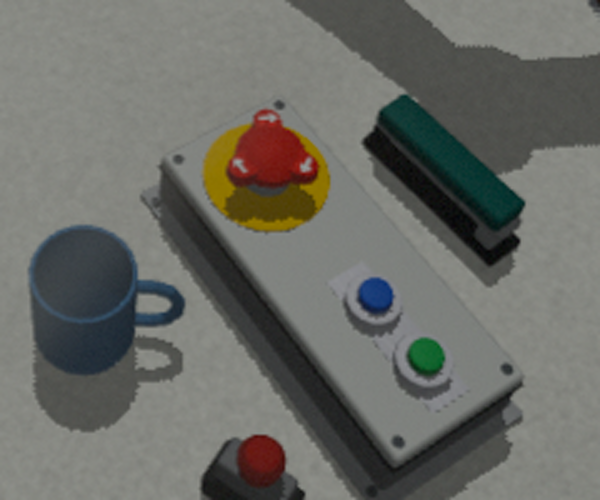

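View pics/b.png

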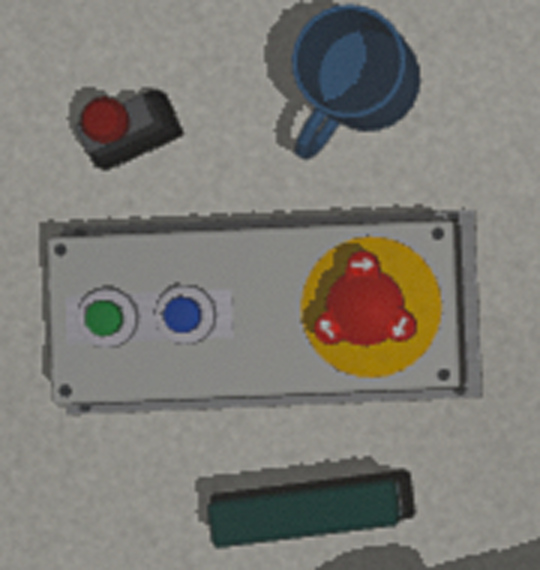

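```bash
cat >> h.py <<'E'
def measure(n):
    f=manip.grab_frame(n);im=np.array(f["pixels"]);hsv=cv2.cvtColor(im,cv2.COLOR_RGB2HSV).astype(int)
    H,S,V=hsv[...,0],hsv[...,1],hsv[...,2];win=np.zeros(H.shape,bool)
    u=proj(f,(.5,.06,.08)).astype(int);win[max(0,u[1]-95):u[1]+95,max(0,u[0]-95):u[0]+95]=1
    def big(m):
        k,L,st,ce=cv2.connectedComponentsWithStats((m&win).astype(np.uint8));return [L==i for i in 1+np.argsort(-st[1:,4])[:2]] if k>1 else []
    out={}
    y=big((H>15)&(H<32)&(S>150))
    ys,xs=np.nonzero((H>15)&(H<32)&(S>150)&win)
    p=np.array([atz(f,q,.0715)[:2] for q in zip(xs,ys)]);(c,r)=cv2.minEnclosingCircle((p*1000).astype(np.float32));out["disc"]=(np.round(c,1),round(r,1))
    for nm,m,z in(("blue",(H>100)&(H<125)&(S>140),.091),("green",(H>45)&(H<85)&(S>150),.091),("red",((H<8)|(H>172))&(S>150),.100)):
        for b in big(m):
            ys,xs=np.nonzero(b)
            if len(xs)<20: continue
            q=np.array([atz(f,v,z)[:2]*1000 for v in zip(xs,ys)]);out.setdefault(nm,[]).append((q.mean(0).round(1),len(xs)))
            if nm=="red": out.setdefault("redpts",[]).append(q)
    return f,out
E
python3 - <<'E'
from h import *
for n in("scene","top"):
    f,o=measure(n);R=o.pop("redpts");print(n,o)
    for q in R:
        a=np.array(o["disc"][0]);d=q-a;ang=np.degrees(np.arctan2(d[:,1],d[:,0]));r=np.hypot(*d.T)
        if np.median(r)<50:
            print([(int(t),round(r[abs((ang-t+180)%360-180)<8].max(initial=0),0)) for t in range(-180,180,10)])
E
```

```text
scene {'disc': (array([505.4,   8.4]), 49.7), 'blue': [(array([500.6, 139.5]), 148)], 'green': [(array([497.6, 194.2]), 153)], 'red': [(array([505. ,   8.6]), 632), (array([636.4, 193.6]), 88)]}
[(-180, np.float64(27.0)), (-170, np.float64(27.0)), (-160, np.float64(28.0)), (-150, np.float64(28.0)), (-140, np.float64(34.0)), (-130, np.float64(34.0)), (-120, np.float64(42.0)), (-110, np.float64(42.0)), (-100, np.float64(38.0)), (-90, np.float64(30.0)), (-80, np.float64(27.0)), (-70, np.float64(27.0)), (-60, np.float64(27.0)), (-50, np.float64(25.0)), (-40, np.float64(25.0)), (-30, np.float64(26.0)), (-20, np.float64(32.0)), (-10, np.float64(37.0)), (0, np.float64(37.0)), (10, np.float64(37.0)), (20, np.float64(37.0)), (30, np.float64(29.0)), (40, np.float64(28.0)), (50, np.float64(27.0)), (60, np.float64(27.0)), (70, np.float64(27.0)), (80, np.float64(27.0)), (90, np.float64(27.0)), (100, np.float64(32.0)), (110, np.float64(36.0)), (120, np.float64(37.0)), (130, np.float64(37.0)), (140, np.float64(36.0)), (150, np.float64(33.0)), (160, np.float64(28.0)), (170, np.float64(26.0))]
top {'
[... 384 characters left out ...]
64(37.0)), (-100, np.float64(36.0)), (-90, np.float64(27.0)), (-80, np.float64(25.0)), (-70, np.float64(26.0)), (-60, np.float64(25.0)), (-50, np.float64(26.0)), (-40, np.float64(26.0)), (-30, np.float64(26.0)), (-20, np.float64(34.0)), (-10, np.float64(35.0)), (0, np.float64(37.0)), (10, np.float64(38.0)), (20, np.float64(36.0)), (30, np.float64(30.0)), (40, np.float64(27.0)), (50, np.float64(27.0)), (60, np.float64(26.0)), (70, np.float64(26.0)), (80, np.float64(26.0)), (90, np.float64(25.0)), (100, np.float64(35.0)), (110, np.float64(38.0)), (120, np.float64(38.0)), (130, np.float64(38.0)), (140, np.float64(34.0)), (150, np.float64(29.0)), (160, np.float64(26.0)), (170, np.float64(26.0))]
```

The stop is at about (507, 8) mm, blue at (501.5, 138) and green at (499, 192.5), so blue is 130 mm from the stop, as it should be. The lobes are at about 4°, 124° and -116°. The pictures show the red head on its yellow disc, blue nearer the stop and green beyond it.

```bash
cat >> h.py <<'E'
def yaw(q): # direction of tool y, deg
    from scipy.spatial.transform import Rotation as Ro
    m=Ro.from_quat([q[1],q[2],q[3],q[0]]).as_matrix();return np.degrees(np.arctan2(m[1,1],m[0,1]))
def plan(p0,y0,pts):
    """pts: list of (xyz mm, yaw of tool y deg, rows)"""
    p=np.array(p0,float);y=y0;out=[]
    for q,yt,n in pts:
        for i in range(n):
            tp=p+(np.array(q)-p)/(n-i);ty=y+(yt-y)/(n-i);d=tp-p
            a=np.radians(y);Y=np.array([np.cos(a),np.sin(a)]);X=np.array([-Y[1],Y[0]])
            r=[round(d[:2]@X,1),round(d[:2]@Y,1),round(-d[2],1),round(y-ty,2)]
            p=p.copy();p[:2]+=r[0]*X+r[1]*Y;p[2]-=r[2];y-=r[3];out.append(r)
    for i in range(0,len(out),5): print("; ".join("%g %g %g %g -1"%tuple(r) for r in out[i:i+5]))
    return p,y
def now():
    s=manip.read_state();p=s["eef_pos"]*1000;y=yaw(s["tool_rot"]);print("t",round(s["time"],2),"p",p.round(1),"yaw",round(y,1),"F",np.round(s["contact_force"],1),"T",np.round(s["ft_torque"],2),"j",np.round(s["joints"],2),"gap",round(s["finger_gap"],2));return p,y
E
python3 - <<'E'
from h import *
p,y=now();X=np.array([-np.sin(np.radians(y)),np.cos(np.radians(y))]);print(X)
plan(p,y,[((507,8,160),55,20)])
E
```

```text
t 1.1 p [ 245.8 -601.7  218.7] yaw -67.8 F [ 0.4 -0.  -0. ] T [ 0.03 -0.02 -0.08] j [ 1.16  0.61 -0.01  1.42  0.01  1.1  -0.04] gap 1.0
[0.92572549 0.37819614]
23.6 -23.3 2.9 -6.14 -1; 26 -20.6 2.9 -6.14 -1; 28 -17.7 2.9 -6.14 -1; 29.8 -14.6 2.9 -6.14 -1; 31.2 -11.4 2.9 -6.14 -1
32.2 -8 2.9 -6.14 -1; 32.9 -4.5 2.9 -6.14 -1; 33.1 -0.9 3 -6.14 -1; 33.1 2.6 2.9 -6.14 -1; 32.6 6.1 3 -6.14 -1
31.7 9.6 2.9 -6.14 -1; 30.5 12.9 3 -6.14 -1; 29 16.1 2.9 -6.14 -1; 27.1 19.1 3 -6.14 -1; 24.9 21.9 2.9 -6.14 -1
22.4 24.5 3 -6.14 -1; 19.6 26.7 2.9 -6.13 -1; 16.7 28.7 3 -6.14 -1; 13.5 30.3 2.9 -6.13 -1; 10.2 31.6 3 -6.14 -1
```

Request:
play_rows(
  plan="23.6 -23.3 2.9 -6.14 -1; 26 -20.6 2.9 -6.14 -1; 28 -17.7 2.9 -6.14 -1; 29.8 -14.6 2.9 -6.14 -1; 31.2 -11.4 2.9 -6.14 -1",
  grip_force=10,
)

```text
time: 1.52
eef_pos: [0.3116, -0.4479, 0.2043]
tool_rot: [0.0, 0.894, 0.448, 0.0]
contact_force: [0.1, -0.7, -0.3]
finger_gap: 0.689
```

Request:
play_rows(
  plan="32.2 -8 2.9 -6.14 -1; 32.9 -4.5 2.9 -6.14 -1; 33.1 -0.9 3 -6.14 -1; 33.1 2.6 2.9 -6.14 -1; 32.6 6.1 3 -6.14 -1",
)

```text
time: 1.93
eef_pos: [0.3769, -0.2955, 0.1897]
tool_rot: [0.001, 0.744, 0.668, 0.0]
contact_force: [0.5, -0.2, -0.2]
finger_gap: 0.334
```

Request:
play_rows(
  plan="31.7 9.6 2.9 -6.14 -1; 30.5 12.9 3 -6.14 -1; 29 16.1 2.9 -6.14 -1; 27.1 19.1 3 -6.14 -1; 24.9 21.9 2.9 -6.14 -1",
)

```text
time: 2.35
eef_pos: [0.4422, -0.1432, 0.175]
tool_rot: [0.001, 0.54, 0.841, 0.0]
contact_force: [1.1, -0.8, 0.4]
finger_gap: 0.012
```

Request:
play_rows(
  plan="22.4 24.5 3 -6.14 -1; 19.6 26.7 2.9 -6.13 -1; 16.7 28.7 3 -6.14 -1; 13.5 30.3 2.9 -6.13 -1; 10.2 31.6 3 -6.14 -1",
)

```text
time: 2.77
eef_pos: [0.5078, 0.0094, 0.1601]
tool_rot: [0.0, 0.298, 0.954, -0.0]
contact_force: [0.3, 0.6, 0.6]
finger_gap: 0.004
```

Request:
play_rows(
  plan="0 0 0 0 -1; 0 0 0 0 -1; 0 0 0 0 -1",
)

```text
time: 3.02
eef_pos: [0.5068, 0.0071, 0.1598]
tool_rot: [-0.0, 0.301, 0.953, -0.001]
contact_force: [-0.0, 0.5, -0.5]
finger_gap: 0.006
```

Request:
play_rows(
  plan="0 0 15 0 -1; 0 0 15 0 -1; 0 0 12 0 -1; 0 0 3 0 -1; 0 0 2 0 -1",
)

```text
time: 3.43
eef_pos: [0.5064, 0.0062, 0.1126]
tool_rot: [-0.001, 0.302, 0.953, -0.001]
contact_force: [-1.2, -1.2, 3.2]
finger_gap: 0.006
```

Request:
play_rows(
  plan="0 0 1.5 0 -1; 0 0 1.5 0 -1; 0 0 1.5 0 -1",
)

```text
time: 3.68
eef_pos: [0.5065, 0.0062, 0.1099]
tool_rot: [0.0, 0.302, 0.953, -0.002]
contact_force: [-2.8, -2.1, 6.9]
finger_gap: 0.002
```

Request:
play_rows(
  plan="0 0 1.5 0 -1; 0 0 1.5 0 -1; 0 0 1.5 0 -1",
)

```text
time: 3.93
eef_pos: [0.5077, 0.0077, 0.1046]
tool_rot: [0.001, 0.301, 0.954, 0.0]
contact_force: [-0.0, -0.2, 0.4]
finger_gap: 0.007
```

Request:
play_rows(
  plan="0 0 1 0 -1; 0 0 1 0 -1; 0 0 0 0 -1",
)

```text
time: 4.18
eef_pos: [0.5076, 0.0082, 0.1025]
tool_rot: [0.001, 0.301, 0.954, 0.0]
contact_force: [-1.1, -1.2, 4.1]
finger_gap: 0.007
```

Request:
play_rows(
  plan="0 0 1 0 -1; 0 0 0 0 -1; 0 0 -10 0 -1; 0 0 -20 0 -1; 0 0 -20 0 -1",
)

```text
time: 4.6
eef_pos: [0.5066, 0.0083, 0.1513]
tool_rot: [-0.001, 0.3, 0.954, 0.0]
contact_force: [1.0, 0.8, 0.3]
finger_gap: 0.006
```

```bash
python3 - <<'E'
from h import *
now()
f=manip.grab_frame("scene");save(f,"s1.png")
g=manip.grab_frame("top");save(g,"t1.png")
a=f["pixels"][230:360,320:470,::-1];b=g["pixels"][170:300,140:290,::-1]
cv2.imwrite("pics/c1.png",cv2.resize(np.hstack([a,b]),None,fx=2.6,fy=2.6,interpolation=2))
for h in(f,g):
    for r in manip.tip_of(h,"stop_top")[:1]: print(r,atz(h,r["xy"],.1025),atz(h,r["xy"],.1125))
E
```

```text
t 4.6 p [506.6   8.3 151.3] yaw 55.0 F [1.  0.8 0.3] T [ 0.   -0.15  0.01] j [ 0.35  0.55 -0.62  1.9   0.42  0.82  0.48] gap 0.01
{'xy': [388.5, 277.1], 'p': 0.97} [0.49897353 0.00115353 0.1025    ] [0.50361393 0.00605999 0.1125    ]
{'xy': [232.0, 244.0], 'p': 0.61} [0.50434754 0.00571804 0.1025    ] [0.50436731 0.00422817 0.1125    ]
```

View pics/c1.png

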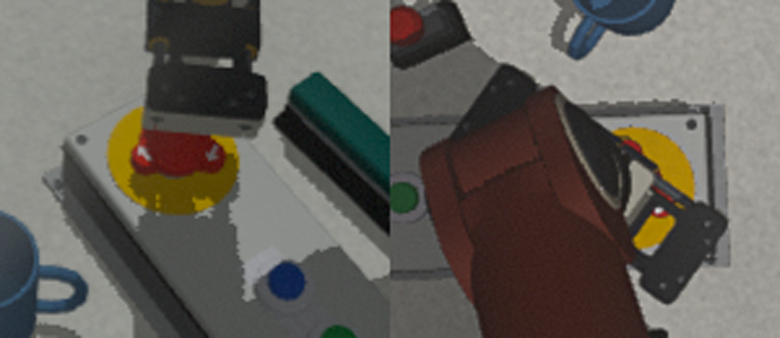

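The head sits lower in the scene view with the bezel hidden, so the stop is holding itself in with the finger clear. Next I plan the entry between the lobes at 4° and 124°, and the arc.

```bash
python3 - <<'E'
from h import *
p,y=now();c=np.array([507,8])
P=lambda a,z,r=47:((*(c+r*np.array([np.cos(np.radians(a)),np.sin(np.radians(a))])),z),a)
p,y=plan(p,y,[(*P(60,151),2),(*P(60,80),3)]);print('--arc')
plan(p,y,[(*P(45,80),5),]+[(*P(a,80),1) for a in range(42,-8,-3)])
E
```

```text
t 4.8 p [507.2   8.  151.2] yaw 55.0 F [-0.3 -0.4 -0.1] T [-0.01 -0.15  0.03] j [ 0.35  0.55 -0.61  1.9   0.42  0.82  0.47] gap 0.01
2.1 23.3 0.1 -2.5 -1; 1.1 23.4 0.1 -2.51 -1; 0 0 23.7 0 -1; 0 0 23.6 0 -1; 0 0 23.7 0 -1
--arc
-2.4 -0.3 -0 3 -1; -2.5 -0.2 -0 3 -1; -2.4 -0.1 -0 3 -1; -2.5 0.1 -0 3 -1; -2.4 0.2 -0 3 -1
-2.5 -0 -0 3 -1; -2.4 -0.1 -0 3 -1; -2.5 -0.1 -0 3 -1; -2.5 -0 -0 3 -1; -2.4 -0.1 -0 3 -1
-2.5 -0.1 -0 3 -1; -2.4 -0 -0 3 -1; -2.5 -0.1 -0 3 -1; -2.5 -0.1 -0 3 -1; -2.4 -0 -0 3 -1
-2.5 -0.1 -0 3 -1; -2.4 -0.1 -0 3 -1; -2.5 -0 -0 3 -1; -2.5 -0.1 -0 3 -1; -2.4 -0.1 -0 3 -1
-2.5 -0 -0 3 -1; -2.4 -0.1 -0 3 -1
```

Request:
play_rows(
  plan="2 23.3 0 -2.5 -1; 1 23.4 0 -2.5 -1; 0 0 0 0 -1; 0 0 20 0 -1; 0 0 15 0 -1",
)

```text
time: 5.22
eef_pos: [0.5299, 0.0485, 0.1145]
tool_rot: [-0.001, 0.259, 0.966, -0.0]
contact_force: [-1.0, 0.0, -0.3]
finger_gap: 0.004
```

Request:
play_rows(
  plan="0 0 10 0 -1; 0 0 8 0 -1; 0 0 8 0 -1; 0 0 5 0 -1; 0 0 5 0 -1",
)

```text
time: 5.63
eef_pos: [0.5306, 0.0485, 0.0796]
tool_rot: [0.0, 0.259, 0.966, 0.0]
contact_force: [-0.3, 0.4, -0.8]
finger_gap: 0.005
```

Request:
play_rows(
  plan="-2.4 -0.3 0 3 -1; -2.5 -0.2 0 3 -1; -2.4 -0.1 0 3 -1; -2.5 0.1 0 3 -1; -2.4 0.2 0 3 -1",
)

```text
time: 6.05
eef_pos: [0.5407, 0.0411, 0.0803]
tool_rot: [0.0, 0.384, 0.923, 0.0]
contact_force: [-0.7, 0.7, 0.1]
finger_gap: 0.007
```

Clear entry with no contact so far. Now I turn in small steps, watching the force.

Request:
play_rows(
  plan="-2.5 0 0 3 -1; -2.4 -0.1 0 3 -1; -2.5 -0.1 0 3 -1; -2.5 0 0 3 -1",
)

```text
time: 6.38
eef_pos: [0.5469, 0.0338, 0.0803]
tool_rot: [0.0, 0.478, 0.878, 0.001]
contact_force: [-0.8, 0.3, 0.0]
finger_gap: 0.006
```

Request:
play_rows(
  plan="-2.4 -0.1 0 3 -1; -2.5 -0.1 0 3 -1; -2.4 0 0 3 -1",
)

```text
time: 6.63
eef_pos: [0.5504, 0.0287, 0.0804]
tool_rot: [-0.0, 0.545, 0.838, 0.001]
contact_force: [0.2, 3.0, 0.8]
finger_gap: 0.005
```

Request:
play_rows(
  plan="-2.5 -0.1 0 3 -1; -2.5 -0.1 0 3 -1; -2.4 0 0 3 -1",
)

```text
time: 6.88
eef_pos: [0.5537, 0.0222, 0.0808]
tool_rot: [0.0, 0.609, 0.793, 0.002]
contact_force: [0.5, 2.6, 1.6]
finger_gap: 0.008
```

Request:
play_rows(
  plan="-2.5 -0.1 0 3 -1; -2.4 -0.1 0 3 -1; -2.5 0 0 3 -1",
)

```text
time: 7.13
eef_pos: [0.5559, 0.0148, 0.0811]
tool_rot: [0.001, 0.67, 0.743, 0.003]
contact_force: [1.0, 2.5, 2.0]
finger_gap: 0.003
```

```bash
python3 - <<'E'
from h import *
now()
f=manip.grab_frame("scene")
g=manip.grab_frame("top")
a=f["pixels"][230:360,320:470,::-1];b=g["pixels"][170:300,140:290,::-1]
cv2.imwrite("pics/c2.png",cv2.resize(np.hstack([a,b]),None,fx=2.6,fy=2.6,interpolation=2))
E
```

```text
t 7.13 p [555.9  14.8  81.1] yaw 5.9 F [1.  2.5 2. ] T [ 0.38 -0.34 -0.02] j [ 0.13  0.66 -0.3   1.85  0.29  0.67 -0.24] gap 0.0
```

View pics/c2.png

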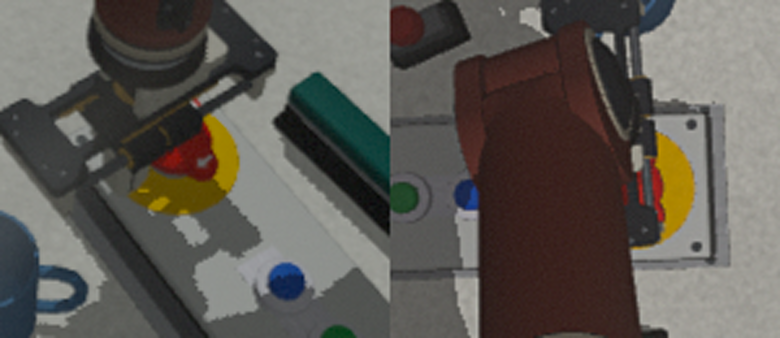

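The head has turned some way (lobes rotated in the scene view) and the finger is still on the flank, with a light push of 2–3 N. I continue.

Request:
play_rows(
  plan="-2.5 -0.1 0 3 -1; -2.4 -0.1 0 3 -1",
)

```text
time: 7.4
eef_pos: [0.5564, 0.0094, 0.0812]
tool_rot: [0.001, 0.707, 0.707, 0.003]
contact_force: [2.7, 1.9, 1.9]
finger_gap: 0.007
```

Request:
play_rows(
  plan="-2.5 0 0 3 -1; -2.4 -0.1 0 2 -1",
)

```text
time: 7.57
eef_pos: [0.5561, 0.0039, 0.0811]
tool_rot: [0.001, 0.737, 0.675, 0.003]
contact_force: [3.1, 1.9, 3.3]
finger_gap: 0.001
```

Request:
play_rows(
  plan="-2.4 0 0 3 -1; 0 0 0 0 -1",
)

```text
time: 7.73
eef_pos: [0.5553, 0.0001, 0.0809]
tool_rot: [0.001, 0.755, 0.656, 0.001]
contact_force: [3.2, -0.7, 2.7]
finger_gap: 0.007
```

```bash
python3 - <<'E'
from h import *
now()
f=manip.grab_frame("scene");save(f,"s3.png")
a=f["pixels"][240:310,350:440,::-1]
cv2.imwrite("pics/c3.png",cv2.resize(a,None,fx=7,fy=7,interpolation=2))
for l in("stop_top","stop_lobe"): print(l,[(r["xy"],r["p"],atz(f,r["xy"],.0915),atz(f,r["xy"],.1015)) for r in manip.tip_of(f,l)])
E
```

```text
t 7.73 p [5.553e+02 1.000e-01 8.090e+01] yaw -8.0 F [ 3.2 -0.7  2.7] T [ 0.05 -0.74  0.05] j [ 0.11  0.65 -0.23  1.85  0.23  0.66 -0.4 ] gap 0.01
stop_top [([388.7, 275.4], 0.96, array([ 0.49131314, -0.00736626,  0.0915    ]), array([ 0.49598431, -0.0024222 ,  0.1015    ]))]
stop_lobe [([368.1, 276.1], 0.7, array([ 0.52762081, -0.02535867,  0.0915    ]), array([ 0.53185484, -0.02019799,  0.1015    ])), ([389.8, 276.0], 0.56, array([ 0.49020504, -0.00516221,  0.0915    ]), array([ 4.94889547e-01, -2.44693151e-04,  1.01500000e-01]))]
```

View pics/c3.png

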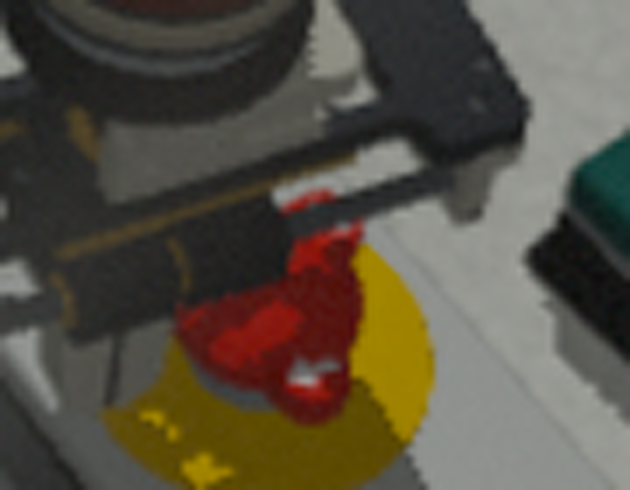

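```bash
python3 - <<'E'
from h import *
f=manip.grab_frame("scene")
im=np.array(f["pixels"]);hsv=cv2.cvtColor(im,cv2.COLOR_RGB2HSV).astype(int);H,S=hsv[...,0],hsv[...,1]
m=((H<8)|(H>172))&(S>150);m[:240]=0;m[310:]=0;m[:,:350]=0;m[:,440:]=0
ob=m
print("red px",m.sum())
# synthetic outline for hypotheses: compare IoU outside occlusion
c=np.array([505.,8.])/1000
def synth(th,push,c):
    M=np.zeros(m.shape,np.uint8);zt=.1125-push
    for z in(zt-.0185,zt-.004):
        t=np.linspace(0,2*np.pi,60);pts=[[c[0]+.027*np.cos(a),c[1]+.027*np.sin(a),z] for a in t]
        cv2.fillConvexPoly(M,cv2.convexHull(np.array([proj(f,p) for p in pts]+[proj(f,(c[0],c[1],zt))]).astype(np.float32)).astype(int),1)
    for k in(4,124,-116):
        a0=np.radians(k)-th;q=[]
        for z in(zt-.0185,zt-.004):
            for (r) in(0,.028):
                q+=[proj(f,(c[0]+r*np.cos(a0)+.011*np.cos(a),c[1]+r*np.sin(a0)+.011*np.sin(a),z)) for a in np.linspace(0,6.28,24)]
        cv2.fillConvexPoly(M,cv2.convexHull(np.array(q,np.float32)).astype(int),1)
    return M.astype(bool)
# region unoccluded: right/below: exclude grey/dark gripper pixels
reg=np.zeros(m.shape,bool);reg[272:305,378:410]=1
res=[]
for push in(0,.002,.004,.006,.008,.010):
    for th in np.arange(0,.85,.05):
        for dx in(-.002,0,.002):
            for dy in(-.002,0,.002):
                s=synth(th,push,c+[dx,dy]);res.append(((s^m)[reg].sum(),push,round(th,2),dx,dy))
res.sort();print(res[:10])
for p in(0,.004,.01): print(min(r for r in res if r[1]==p))
now()
E
```

```text
red px 388
[(np.int64(205), 0, np.float64(0.75), -0.002, -0.002), (np.int64(205), 0, np.float64(0.75), 0, -0.002), (np.int64(206), 0, np.float64(0.7), 0, -0.002), (np.int64(210), 0, np.float64(0.65), 0, -0.002), (np.int64(212), 0, np.float64(0.8), -0.002, -0.002), (np.int64(212), 0.002, np.float64(0.65), 0, -0.002), (np.int64(213), 0, np.float64(0.7), -0.002, -0.002), (np.int64(214), 0.002, np.float64(0.75), 0, -0.002), (np.int64(215), 0, np.float64(0.6), 0.002, -0.002), (np.int64(216), 0, np.float64(0.6), 0, -0.002)]
(np.int64(205), 0, np.float64(0.75), -0.002, -0.002)
(np.int64(225), 0.004, np.float64(0.65), 0, -0.002)
(np.int64(250), 0.01, np.float64(0.75), -0.002, -0.002)
t 7.93 p [5.554e+02 2.000e-01 8.040e+01] yaw -7.9 F [ 5.7 -0.6  0.9] T [-0.17 -1.17  0.04] j [ 0.11  0.65 -0.23  1.85  0.23  0.66 -0.4 ] gap 0.01
```

Bezel visible again, and the outline fit favours push = 0 at a turn of about 0.7. I back off, first outwards and then back along the arc, and then lift.

Request:
play_rows(
  plan="0 3 0 0 -1; 2.5 0 0 -3 -1; 2.5 0.1 0 -3 -1; 2.5 0 0 -3 -1; 2.5 0.1 0 -3 -1",
)

```text
time: 8.35
eef_pos: [0.5567, 0.0107, 0.0797]
tool_rot: [-0.001, 0.681, 0.733, -0.0]
contact_force: [2.3, 1.4, 0.4]
finger_gap: 0.005
```

Request:
play_rows(
  plan="4.2 0.2 0 -5 -1; 4.2 0.2 0 -5 -1; 4.2 0.2 0 -5 -1; 4.2 0.2 0 -5 -1; 4.2 0.2 0 -5 -1",
)

```text
time: 8.77
eef_pos: [0.551, 0.0309, 0.0792]
tool_rot: [-0.002, 0.505, 0.863, -0.001]
contact_force: [0.3, 0.0, 0.7]
finger_gap: 0.007
```

Request:
play_rows(
  plan="4.2 0.2 0 -5 -1; 4.2 0.2 0 -5 -1; 4.2 0.2 0 -5 -1; 4.2 0.2 0 -5 -1; 0 0 0 0 -1",
)

```text
time: 9.18
eef_pos: [0.5407, 0.0444, 0.0788]
tool_rot: [-0.003, 0.348, 0.937, -0.002]
contact_force: [-0.1, 0.0, -0.1]
finger_gap: 0.002
```

Request:
play_rows(
  plan="0 3 -5 0 -1; 0 3 -20 0 -1; 0 0 -20 0 -1; 0 0 -15 0 -1; 0 0 0 0 -1",
)

```text
time: 9.6
eef_pos: [0.5495, 0.0495, 0.1429]
tool_rot: [0.002, 0.351, 0.936, 0.001]
contact_force: [-0.3, 0.5, 0.3]
finger_gap: 0.005
```

```bash
python3 - <<'E'
from h import *
p,y=now()
plan(p,y,[((501.5,138,125),y,5)])
E
```

```text
t 9.6 p [549.5  49.5 142.9] yaw 48.9 F [-0.3  0.5  0.3] T [ 0.   -0.14  0.02] j [ 0.23  0.61 -0.56  1.8   0.42  0.85  0.32] gap 0.01
18.9 7 3.6 0 -1; 18.9 7 3.6 0 -1; 18.8 7 3.6 0 -1; 18.9 7.1 3.5 0 -1; 18.8 7 3.6 0 -1
```

Request:
play_rows(
  plan="19 7 3.6 0 -1; 19 7 3.6 0 -1; 19 7 3.6 0 -1; 19 7 3.6 0 -1; 18.5 7 3.6 0 -1",
)

```text
time: 10.02
eef_pos: [0.4981, 0.1375, 0.1209]
tool_rot: [-0.001, 0.351, 0.936, -0.001]
contact_force: [0.3, 0.0, -0.4]
finger_gap: 0.006
```

```bash
python3 - <<'E'
from h import *
now()
f=manip.grab_frame("scene")
g=manip.grab_frame("top")
a=f["pixels"][230:380,330:480,::-1];b=g["pixels"][170:320,130:280,::-1]
cv2.imwrite("pics/c4.png",cv2.resize(np.hstack([a,b]),None,fx=2.6,fy=2.6,interpolation=2))
for h in(f,g):
    for l,z in(("stop_top",.1125),("reset_button_top",.091)): print(l,[(np.round(r["xy"],1),round(r["p"],2),atz(h,r["xy"],z)) for r in manip.tip_of(h,l)[:1]])
E
```

```text
t 10.02 p [498.1 137.5 120.9] yaw 48.9 F [ 0.3  0.  -0.4] T [-0.03 -0.13 -0.01] j [ 0.05  0.59 -0.54  1.91  0.43  0.76  0.12] gap 0.01
stop_top [(array([387.9, 276.5]), 0.57, array([0.50385848, 0.00437359, 0.1125    ]))]
reset_button_top []
stop_top [(array([234.5, 241.6]), 0.92, array([ 0.50932367, -0.00084495,  0.1125    ]))]
reset_button_top [(array([172.5, 246.3]), 0.57, array([0.49856665, 0.13182727, 0.091     ]))]
```

View pics/c4.png

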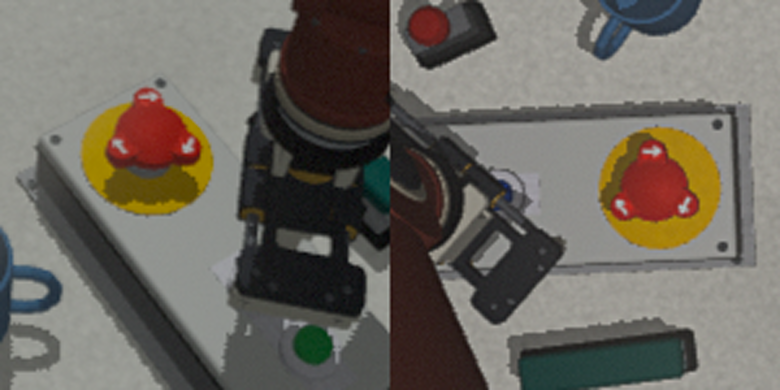

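The stop is out with the bezel and full shadow visible, the same as at the start. Now the blue button.

Request:
play_rows(
  plan="-2.3 2 5 0 -1; 0 0 10 0 -1; 0 0 10 0 -1; 0 0 4 0 -1; 0 0 1.5 0 -1",
)

```text
time: 10.73
eef_pos: [0.5017, 0.1364, 0.0901]
tool_rot: [-0.001, 0.35, 0.937, -0.001]
contact_force: [-1.4, -1.4, 2.1]
finger_gap: 0.003
```

Request:
play_rows(
  plan="0 0 2 0 -1; 0 0 2 0 -1; 0 0 1 0 -1; 0 0 0 0 -1",
)

```text
time: 11.07
eef_pos: [0.5019, 0.1367, 0.0866]
tool_rot: [-0.0, 0.35, 0.937, -0.001]
contact_force: [-3.0, -3.6, 4.6]
finger_gap: 0.007
```

Request:
play_rows(
  plan="0 0 1.5 0 -1; 0 0 1 0 -1; 0 0 0 0 -1",
)

```text
time: 11.32
eef_pos: [0.5021, 0.1368, 0.0861]
tool_rot: [0.001, 0.35, 0.937, -0.001]
contact_force: [-5.0, -4.5, 17.8]
finger_gap: 0.006
```

Request:
play_rows(
  plan="0 0 1 0 -1; 0 0 0 0 -1; 0 0 0 0 -1",
)

```text
time: 11.57
eef_pos: [0.5022, 0.1369, 0.086]
tool_rot: [0.001, 0.35, 0.937, -0.001]
contact_force: [-6.3, -5.4, 23.3]
finger_gap: 0.007
```

Fully in: it stops at 86.0 mm and the force rises from 4.6 N to 23 N. Release it and lift well clear.

Request:
play_rows(
  plan="0 0 -6 0 -1; 0 0 -10 0 -1; 0 0 -20 0 -1; 0 0 -30 0 -1; 0 0 -30 0 -1",
)

```text
time: 11.98
eef_pos: [0.5025, 0.1385, 0.1799]
tool_rot: [-0.0, 0.35, 0.937, 0.001]
contact_force: [-0.0, 0.2, 0.2]
finger_gap: 0.006
```

Request:
play_rows(
  plan="-15 -20 -20 0 -1; -15 -20 -20 0 -1; -15 -20 -10 0 -1; -10 -20 0 0 -1; 0 0 0 0 -1",
)

```text
time: 12.4
eef_pos: [0.4921, 0.0362, 0.2297]
tool_rot: [0.001, 0.354, 0.935, -0.001]
contact_force: [-0.6, -0.5, 0.2]
finger_gap: 0.007
```

```bash
python3 - <<'E'
from h import *
now()
f=manip.grab_frame("scene")
g=manip.grab_frame("top")
a=f["pixels"][220:420,290:490,::-1];b=g["pixels"][140:340,110:310,::-1]
cv2.imwrite("pics/c5.png",cv2.resize(np.hstack([a,b]),None,fx=2,fy=2,interpolation=2))
for h in(f,g):
    for l in("mug","stapler","date_stamp","file"): print(l,[(round(r["p"],2),atz(h,r["xy"],0)[:2].round(3)) for r in manip.tip_of(h,l)[:1]])
E
```

```text
t 12.4 p [492.1  36.2 229.7] yaw 48.6 F [-0.6 -0.5  0.2] T [-0.02 -0.04  0.02] j [ 0.32  0.42 -0.63  1.84  0.3   0.98  0.42] gap 0.01
mug [(0.97, array([0.674, 0.022]))]
stapler [(0.81, array([0.365, 0.069]))]
date_stamp [(0.84, array([0.635, 0.197]))]
file [(0.78, array([ 0.439, -0.543]))]
mug [(0.87, array([0.679, 0.016]))]
stapler [(0.9, array([0.357, 0.063]))]
date_stamp [(0.8, array([0.637, 0.201]))]
file [(0.81, array([ 0.446, -0.556]))]
```

View pics/c5.png

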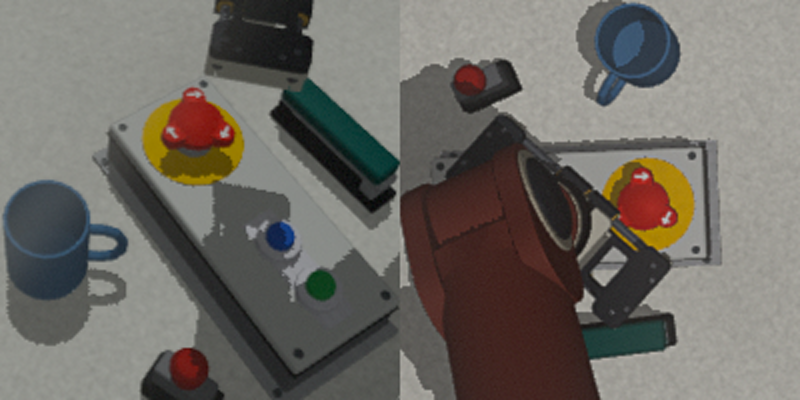

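The stop is out, both buttons are out, nothing else has moved and the arm is clear, so I hand it in.

```bash
python3 -c "
from workcell import manip
print(manip.close_job())"
```

```text
the job is handed in; nothing more can be done
None
```

I did the stop test in the order asked and handed it in after about 12.5 s on the robot's clock.

- **Stop in:** I pressed the red stop down until the finger was at 102.5 mm, which is fully in. The force had peaked near 7 N and dropped away as it snapped down. With the finger lifted clear, the picture showed the head still down and the bezel hidden.
- **Turned out:** I pushed a lobe flank clockwise with 2–4 N until the head sprang out. With the finger away, the picture showed the head up and its lobes back where they started.
- **Reset:** I pressed the blue button to its end at 86.0 mm, where the force reached 23 N down and about 25 N in all. That is well above the 5 N it needs, because I pushed on a little to be sure it was fully in. I then let it go.

**Last checks:** the final picture shows the stop and both buttons out, and the arm clear with no force beyond noise. The finger came nowhere near the green button. The mug, stapler, date stamp and file are within about 10 mm of their first readings, about as far as the two cameras disagree with each other.

**Less certain:** while the finger was still on the stop, part of it was hidden, so my outline fit of the head was poor and only hinted that it was out. The clear view afterwards settled it. Near the end of the turn there was also up to about 6 N sideways on the finger, which went away when I backed off.

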